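Unlock the turbine wheel and hold the clamp open

ROBOT

A 6-joint arm with a two-finger parallel gripper is mounted at the origin on the work surface. World frame = base frame: x ahead of the robot, y to its left, z up, the work surface at z = 0. Lengths are in m, angles in rad, forces in N, time in s.
With the tool pointing down it reaches from about 0.325 to 0.9 m from the base axis. Payload 6.1 kg.
Tool frame: the origin (TCP) lies midway between the tips of the shut fingers; the grasp point (between the pads) lies 19 mm behind it; x points along the fingers, y is the direction in which the jaws open and shut, and the axes are right-handed (so a half turn about x gives the same grasp; the last joint's range is limited). The gripper opens to 85 mm and grips with 20 to 120 N. Pads are 22 mm wide; open, the fingers measure 114 mm over their backs; the gripper's body (76 mm by 85 mm) begins 54 mm behind the grasp point. The pads swing forward as they close: fully open they stand 13 mm farther back than shut.
Start: joints at [1.19, 0.22, 1.526, -0, 1.395, -0.126], TCP at [0.158, 0.605, 0.195] pointing down, gripper open.
Joint ranges: [-2.98, 2.98], [-0.91, 2.08], [0.09, 2.57], [-1.24, 4.39], [0.2, 2.65], [-2.68, 2.68]. Speed limits (rad/s): [2.57, 2.57, 3.01, 3.14, 3.14, 3.14].

INTERFACE

Orientations are given as [roll, pitch, yaw] about the fixed x, y, z axes, in that order (R = Rz(yaw) Ry(pitch) Rx(roll)).
In Python, from plant import movep, move_l, set_joints, gripper_to, hold, inverse_kinematics, observe, get_image, get_calibration, Unreachable, job_done gives the robot as it stands. Calls block until the motion is done:
- movep(position, orientation): joint-space move of the TCP to a pose.
- move_l(position, feed=0.15, rotation=None, max_force=None): straight line of the TCP; rotation=None keeps the orientation; feed is the mean speed in m/s. With max_force (N) it stops when the force on the tool has changed by that much, and returns True; else False.
- set_joints(angles): joint-space move.
- gripper_to(opening, f_grip=None): finger opening in m; f_grip is the grip in N (None keeps the last); returns when the fingers have stopped.
- hold(seconds).
- inverse_kinematics(position, orientation): joint angles nearest the present ones, or None.
- observe(): the state.
- get_image(name): name is "side" or "top" or "wrist"; returns (picture, depth): 420x560x3 uint8, red, green, blue; 420x560 float32, m along the optical axis (not along the pixel's ray), 0 where there is no reading.
- get_calibration(name): a dict with "intrinsics" (3x3 intrinsics, pixels), "world_from_camera" (4x4, takes a point from camera to world coordinates). Camera axes: x right, y down, z forward; pixel columns grow to the right and rows downward; lengths in m; the calibration is good to about 2 mm. A picture is of the moment at which its call begins: read the wrist's pose just before it. get_calibration takes no time and is no camera call; for the wrist camera it gives the pose at the moment of the call.
A pose or a line that the arm cannot do raises Unreachable and nothing moves.
- job_done(): hands the job in, once; it reports no verdict.
The state is a dict: "time_s": time; "q": joint angles; "joint_velocities": joint speeds; "joint_torque": joint torques, N m; "eef_pos": TCP position; "tcp_rot": TCP orientation; "ft_force": force on the tool from outside, world axes, zero at the start; "torque": the same for the moment, N m; "opening": finger opening in m.
Only numpy, scipy, OpenCV 4.12 (cv2) and the standard library are available. Lean on these libraries where they do the work, as an engineer would, in place of code of your own. Each camera call takes 0.05 s, during which the arm holds its last target. There are 200 camera calls.

TASK

Swing the inspection lamp aside by its orange grip so that no part of the lamp or its arm is above the turbine wheel. Then pull the spring-loaded clamp slide out by its red grip until its red pointer stands within the yellow mark on the scale, and keep holding it there so that a colleague can lift the wheel out: the program finishes while the gripper still holds the slide at the mark. Leave the mark, the wheel and all other things where they are.

Things in the scene. Friction and masses are not known exactly. Their poses are not given: they have to be found in the camera images.
- fixture: Blue fixture plate bolted to the bench, 360 (its x) x 260 (its y) x 15 mm thick. Origin on the bench surface; the plate spans x -190 to 170 and y -130 to 130 mm. Its -x end is nearest the robot at yaw 0. The slide pulls out along its -x. On the plate, all in its frame: turbine wheel centred at x 30, y -20; lamp post at x 140, y 90; slide line at y -20; black scale strip at y -77 (34 mm high).
- lamp_arm (a joint): Swing of the lamp arm about its vertical post, rad. 0: lamp directly over the wheel's centre (arm pointing from the post along fixture direction -135 deg). Grows as the arm swings clockwise seen from above (towards the fixture's -x, then +y side); range -0.4 to 1.7. Wholly clear of the wheel in plan above 0.6. It stays where it is left (friction, about 1 N at the grip).
- lamp_grip (a point): Centre of the upright orange grip, 20 mm diameter, on top of the white lamp head (60 mm diameter, 20 mm thick, underside 130 mm above the bench). Grip runs from 150 to 202 mm above the bench; this point is at 177 mm, 156 mm from the post's axis.
- lamp_hinge (a point): Point on the vertical hinge axis of the lamp arm, at the height of the lamp grip's centre (177 mm). The aluminium arm is 16 mm wide, 134 to 146 mm above the bench.
- clamp_slide: Steel clamp slide with red grip and red pointer, running along the fixture's x between two rails. Origin 16 mm above the bench on the slide line; at home it lies at fixture x 0, y -20. Home: its tongue reaches 12 mm over the wheel's rim. It pulls out along the fixture's -x, end stop after 75 mm. A spring pulls it home: 6 N at home plus 1.2 N per 10 mm out; let go, it springs back. Always starts home.
- grip_center (a point): Centre of the upright red round grip on the slide: 22 mm diameter, from 36 to 101 mm above the bench, this point 68 mm above it, at fixture x -85, y -20 when home (115 mm from the wheel's axis). Free all round above the 39 mm level, but for the slide's tongue block (top 62 mm above the bench) 30 mm to its fixture +x side.
- pointer (a point): Tip region of the red pointer (3 mm wide bar on the slide, reaching sideways to the fixture's -y side over the black scale strip), 36 mm above the bench; at fixture x -100, y -77 when home. Moves with the slide. Its axes are the fixture's.
- mark_center (a point): Centre of the yellow mark, a band 12 mm wide along the fixture's x, on the black scale strip. It stays where it is set; 30 to 52 mm out (fixture -x) from the pointer's home. The pointer is on the mark when the two points agree along the fixture's x to within 6 mm. Its axes are the fixture's.
- rotor_center (a point): Centre of the steel turbine wheel's disc: 120 mm diameter with blades on its rim, lying flat in a nest on the fixture; disc top 53 mm, top of its upright 16 mm shaft stub 98 mm above the bench. Loose, 0.8 kg. Not to be moved.
- bearing: Loose steel ring, 42 mm diameter, 12 mm high, lying on the fixture plate's front left part; origin at its underside. Leave alone.
- collar: Loose brass collar, 36 mm diameter, 18 mm high, on the fixture plate's far right part; origin at its underside. Leave alone.
- spare_rotor: A second turbine wheel, 120 mm diameter, 75 mm high, on the bench to the left; origin at its underside. Leave alone.
- hammer: Hammer lying on the bench to the right. Leave alone.
- wrench: Wrench lying on the bench to the left. Leave alone.
- can: Blue can, 60 mm diameter, 150 mm high, on the bench to the right; origin at its underside. Leave alone.
- parts_cup: Aluminium bowl, 72 mm diameter, 55 mm high, on the bench to the right; origin at its underside. Leave alone.

How it is judged:
By the outcome, as a careful person would: the job done as asked, in the order asked, and still so for the second after the job is handed in, while the arm keeps its last pose, push and grip.
It also fails if it takes over 45 s, if anything falls off the work surface, if the arm or the gripper's body presses on something with over 40 N, if the wrist force passes 120 N, or if a joint passes its speed limit or range.

## Working session

There is one attempt and no reset: what is moved stays moved. The work goes in short steps, each a Python script; the robot and the scene stay as the last script left them, time stands still between calls to the robot, and variables do not carry over. Pictures are saved under pics/ and viewed, on a budget of 10 in all, crops included, one or two more only if the job needs it, and the job is handed in when it is done.

```bash
mkdir -p pics; ls; cat > h.py <<'E'
import numpy as np, cv2
from plant import *
def grab(n,name):
    c=get_calibration(n); im,d=get_image(n)
    cv2.imwrite(f'pics/{name}.png',im[:,:,::-1]); np.savez(f'pics/{name}.npz',im=im,d=d,K=c['intrinsics'],T=c['world_from_camera'])
    return im,d,np.array(c['intrinsics']),np.array(c['world_from_camera'])
def ray(u,v,z,K,T):
    r=T[:3,:3]@np.linalg.solve(K,[u,v,1]); o=T[:3,3]; return o+r*(z-o[2])/r[2]
def cloud(d,K,T):
    v,u=np.mgrid[:d.shape[0],:d.shape[1]]
    p=np.stack([(u-K[0,2])/K[0,0]*d,(v-K[1,2])/K[1,1]*d,d],-1); return p@T[:3,:3].T+T[:3,3]
def mask(im,h0,h1,s=120,vmin=60):
    h=cv2.cvtColor(im,cv2.COLOR_RGB2HSV).astype(int); H=h[...,0]
    m=((H>=h0)&(H<=h1)) if h0<=h1 else ((H>=h0)|(H<=h1))
    return m&(h[...,1]>s)&(h[...,2]>vmin)
E
python3 - <<'E'
from h import *
s=observe();print(s['time_s'],s['eef_pos'],s['tcp_rot'])
a=grab('top','top0');b=grab('side','side0')
cv2.imwrite('pics/both0.png',cv2.resize(np.vstack([a[0],b[0]])[:,:,::-1],(448,672)) if 0 else np.hstack([cv2.resize(x[0],(400,300)) for x in(a,b)])[:,:,::-1])
for n,x in(('top',a),('side',b)):
  print(n,x[3][:3,3])
  P=cloud(*x[1:])
  for c,h in(('red',(172,6)),('orange',(7,18)),('yellow',(22,35))):
    m=mask(x[0],*h).astype(np.uint8)
    k,l,st,ce=cv2.connectedComponentsWithStats(m)
    for i in range(1,k):
      if st[i,4]>12:
        q=P[(l==i)&(x[1]>0)]
        print(c,st[i],ce[i].round(1),np.median(q,0).round(3) if len(q) else None, (q[:,2].min().round(3),q[:,2].max().round(3)) if len(q) else None)
E
```

```text
pics
0.0 [0.15728711 0.60419864 0.19401281] [-1.71026943  1.56887311 -1.965098  ]
top [ 0.28851875 -0.0459495   1.66445248]
red [366 117  96  29 793] [409.  139.6] [ 0.838 -0.48   0.051] (np.float64(-0.005), np.float64(0.105))
red [280 227   6   9  40] [282.5 230.8] [ 0.487 -0.029  0.099] (np.float64(0.03), np.float64(0.108))
red [291 234   8   3  13] [295.  235.5] [ 0.478 -0.075  0.038] (np.float64(0.013), np.float64(0.046))
red [   0  311  192  109 7178] [ 77.1 381.9] [0.079 0.386 0.659] (np.float64(0.442), np.float64(0.735))
red [ 38 321  10   6  16] [ 43.2 323.2] [0.189 0.584 0.438] (np.float64(0.434), np.float64(0.532))
red [ 235  343   67   77 1394] [270.7 377.9] [ 0.043 -0.002  0.322] (np.float64(-0.002), np.float64(0.389))
red [287 356   5  10  15] [289.1 361.1] [ 0.043 -0.06   0.013] (np.float64(0.007), np.float64(0.018))
red [266 360  14   8  18] [272.2 363.4] [ 0.089 -0.011  0.357] (np.float64(0.34), np.float64(0.366))
red [282 368  12   5  13] [287.3 370.3] [ 0.073 -0.052  0.361] (np.float64(0.347), np.float64(0.367))
orange [ 9 79 11 10 14] [14.4 83.7] [ 1.16   1.182 -0.
[... 2197 characters left out ...]
-0.084 -0.092  0.013] (np.float64(0.008), np.float64(0.016))
orange [290 173   8  19 108] [293.2 182.4] [ 0.581 -0.001  0.181] (np.float64(-0.001), np.float64(0.205))
orange [343 236  11   5  21] [348.2 238. ] [ 0.713 -0.113  0.024] (np.float64(0.018), np.float64(0.034))
yellow [ 232   99   41   40 1134] [252.4 118.7] [0.66  0.651 0.045] (np.float64(-0.154), np.float64(0.085))
yellow [393 112  45  30 126] [414.3 126.2] [ 2.331  1.631 -0.739] (np.float64(-0.756), np.float64(-0.723))
yellow [439 142 121  92 207] [506.5 192.9] [ 2.353  0.593 -0.741] (np.float64(-0.757), np.float64(-0.726))
yellow [541 227  19  15  20] [550.2 233.8] [ 2.293  0.217 -0.742] (np.float64(-0.752), np.float64(-0.736))
```

View pics/top0.png

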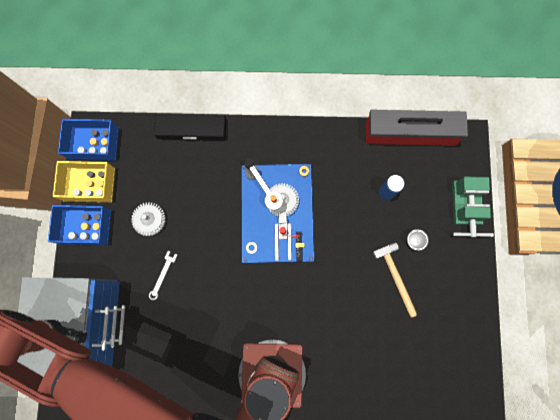

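View pics/side0.png

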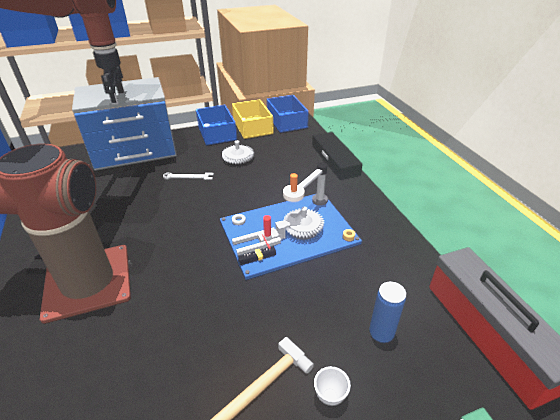

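The top view shows the fixture at about px (277,213), with the lamp grip over the wheel at (273,198) and the slide's red grip at (283,231). The side view confirms this: orange grip at (293,182), red grip at (267,225), and the mark just left of the pointer at about (260,254). Next I'll fit the plate and get the hinge and arm angle.

```bash
python3 - <<'E'
from h import *
z=np.load('pics/top0.npz');im,d,K,T=[z[k] for k in('im','d','K','T')]
m=mask(im,100,125,100,60).astype(np.uint8); m[:150]=0;m[280:]=0;m[:,:225]=0;m[:,340:]=0
c=max(cv2.findContours(m,0,1)[0],key=cv2.contourArea)[:,0]
hull=cv2.convexHull(np.array([ray(u,v,.015,K,T)[:2] for u,v in c],np.float32))
r=cv2.minAreaRect(hull);print(r,cv2.boxPoints(r))
yaw=np.deg2rad(r[2]);yaw=(yaw+np.pi/4)%(np.pi/2)-np.pi/4
R=np.array([[np.cos(yaw),-np.sin(yaw)],[np.sin(yaw),np.cos(yaw)]])
O=np.array(r[0])+R@[.010,0];print('yaw',yaw,'O',O)
H=O+R@[.14,.09];W=O+R@[.03,-.02];print('hinge',H,'wheel',W,'grip',O+R@[-.085,-.02])
zs=np.load('pics/side0.npz')
G=ray(273.2,198.3,.198,K,T)[:2]; print('lampgrip top',G,'side',ray(293.2,182.4,.177,zs['K'],zs['T'])[:2])
print('redgrip side',ray(267,225.4,.07,zs['K'],zs['T'])[:2],'top',ray(282.5,230,.1,K,T)[:2])
v=R.T@(G-H);print(np.linalg.norm(v),'a',(-3*np.pi/4-np.arctan2(v[1],v[0])))
E
```

```text
((0.5642271637916565, 0.027180366218090057), (0.36163491010665894, 0.19854529201984406), 2.3228554725646973) [[ 0.37953472  0.11904284]
 [ 0.38758183 -0.0793393 ]
 [ 0.7489196  -0.06468211]
 [ 0.7408725   0.13370004]]
yaw 0.04054147604422276 O [0.57421895 0.02758567]
hinge [0.71045618 0.12318597] wheel [0.6050049  0.00881801] grip [0.4900994  0.00415702]
lampgrip top [0.58092039 0.00414355] side [0.58433313 0.00660868]
redgrip side [ 0.49367269 -0.0250124 ] top [ 0.49007331 -0.02760366]
0.17592787879005103 a 0.08272995282637607
```

The scale strip split the blue mask, so I'll take the plate from its +y edge instead. That gives O≈(0.5755,-0.003), hinge ≈(0.712,0.0925) and a≈0.23. It agrees with the red grip, and with the 156 mm lamp radius (157 measured). I'll move above the lamp and check with the wrist camera.

```bash
cat >> h.py <<'E'
yaw=.0405;R=np.array([[np.cos(yaw),-np.sin(yaw)],[np.sin(yaw),np.cos(yaw)]])
O=np.array([.5755,-.0031]);H=O+R@[.14,.09]
def lamp(a):
    t=-3*np.pi/4-a+yaw; return H+.156*np.array([np.cos(t),np.sin(t)]),[-t-np.pi,np.pi/2,0]
E
python3 - <<'E'
from h import *
p,r=lamp(.234)
s=observe();move_l([*s['eef_pos'][:2],.36])
movep([.45,.0,.40],r)
s=observe();print(s['time_s'],s['eef_pos'],s['ft_force']);im,d,K,T=grab('wrist','w0');print(T)
for c,h in(('orange',(7,18)),('red',(172,6)),('yellow',(22,35))):
    k,l,st,ce=cv2.connectedComponentsWithStats(mask(im,*h).astype(np.uint8))
    P=cloud(d,K,T)
    for i in range(1,k):
      if st[i,4]>30: print(c,st[i],ce[i].round(1),np.median(P[l==i],0).round(3))
print(p)
E
```

```text
3.7417 [0.45005239 0.000468   0.39994873] [ 0.03839627  0.04594741 -0.75878845]
[[-5.58161319e-01  7.90897077e-01  2.50873982e-01  3.85275843e-01]
 [ 8.29732004e-01  5.31722390e-01  1.69753059e-01 -4.36400063e-02]
 [ 8.61884565e-04  3.02907763e-01 -9.53019488e-01  5.77702790e-01]
 [ 0.00000000e+00  0.00000000e+00  0.00000000e+00  1.00000000e+00]]
orange [218 242  18  21 221] [227.4 250.8] [0.577 0.003 0.176]
red [224 137  35  22  68] [237.5 145.8] [ 0.479 -0.066  0.037]
red [242 159  16  21 240] [249.5 169.1] [ 0.488 -0.027  0.099]
red [  0 220   9  26 132] [  2.8 230.5] [ 0.845 -0.332  0.007]
yellow [224 110  20  17 151] [233.7 118.5] [ 0.447 -0.088  0.035]
yellow [216 257  15  14 151] [222.8 263.6] [0.583 0.005 0.201]
yellow [453 402  38  18 455] [470.3 412.5] [0.668 0.609 0.055]
[0.58227943 0.00545643]
```

View pics/w0.png

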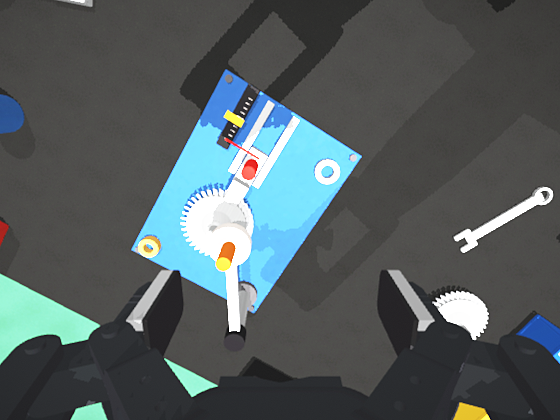

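The wrist view puts the orange grip at (225,257), where I expected it. The red grip is at (250,169), the pointer at (237,146) and the mark at (234,118), about 32 mm out. Now grasp and swing the lamp.

```bash
python3 - <<'E'
from h import *
a0=.234;p,r=lamp(a0)
movep([*p,.28],r)
print('hit',move_l([*p,.160],feed=.12,max_force=15))
gripper_to(0.0,f_grip=20); s=observe();print(s['opening'],s['ft_force'],s['time_s'])
for a in np.linspace(a0,1.1,7)[1:]:
    p,r=lamp(a); move_l([*p,.160],feed=.12,rotation=r)
    s=observe();print(round(a,2),s['ft_force'].round(1),s['opening'])
gripper_to(.06); p2=observe()['eef_pos'];move_l([*p2[:2],.30],feed=.2)
# overlook slide
movep([.40,-.03,.30],[-yaw,np.pi/2,0])
s=observe();print(s['time_s'],s['ft_force'])
im,d,K,T=grab('wrist','w1'); grab('top','top1')
for c,h in(('orange',(7,18)),('red',(172,6)),('yellow',(22,35))):
    k,l,st,ce=cv2.connectedComponentsWithStats(mask(im,*h).astype(np.uint8))
    P=cloud(d,K,T)
    for i in range(1,k):
      if st[i,4]>30: print(c,st[i],ce[i].round(1),np.median(P[l==i],0).round(4))
E
```

```text
hit False
0.01809519871537121 [-1.11032151 -0.66482421  2.19917572] 6.3
0.38 [-1.5 -0.4  3.1] 0.018480127784655666
0.52 [-3.6  0.5  3.6] 0.01842463253852552
0.67 [-3.7  0.8  6.2] 0.018670682936352292
0.81 [-6.4  1.4  7.2] 0.01849371392807333
0.96 [-7.3  1.7  6.8] 0.017978678797289004
1.1 [-8.2  3.   7.4] 0.01877184019279809
10.5417 [ 1.03026204 -0.27675581 -0.17028315]
red [239 218  45   4  83] [256.4 219.2] [ 0.4792 -0.0615  0.0378]
red [272 223  17  33 468] [280.2 239.4] [ 0.4864 -0.0268  0.0931]
yellow [226 190  21  11  79] [236.7 195. ] [ 0.4446 -0.0856  0.0346]
```

View pics/w1.png

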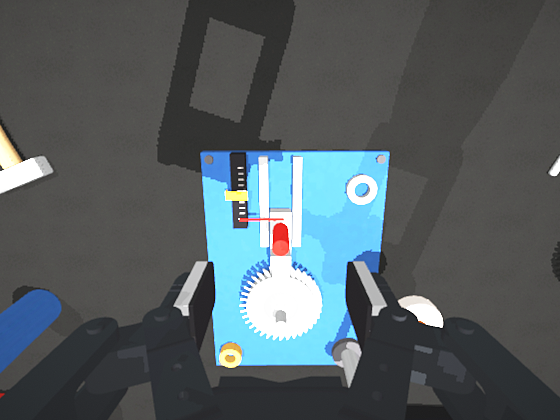

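View pics/top1.png

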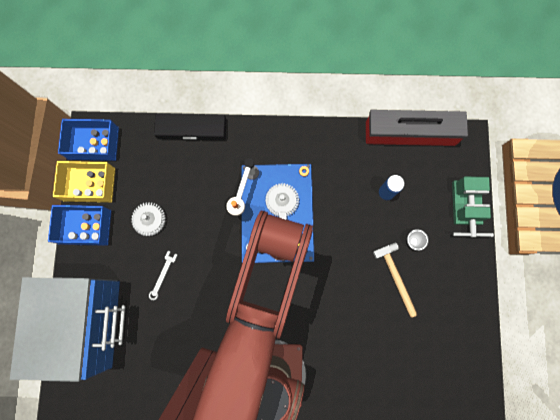

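The wrist view shows the wheel uncovered, with the pointer at (256,219), the mark at (237,195) and the grip at (280,239). The top view shows the lamp aside at (235,207). Next, grip the slide and pull.

```bash
python3 - <<'E'
from h import *
z=np.load('pics/w1.npz');im,K,T=z['im'],z['K'],z['T']
m=mask(im,18,38,80,60);m[:180]=0;m[205:]=0;m[:,:220]=0;m[:,252:]=0
v,u=np.nonzero(m);print(len(u),u.min(),u.max(),v.min(),v.max())
fx=lambda u,v,zz:(R.T@(ray(u,v,zz,K,T)[:2]-O))
uc,vc=(u.min()+u.max())/2,(v.min()+v.max())/2
M=fx(uc,vc,.035);P=fx(243,219.3,.036);print('mark',M,'pointer',P,'pull',P[0]-M[0])
g=O+R@[-.085,-.02];r=[-yaw,np.pi/2,0]
gripper_to(.085);movep([*g,.16],r)
print('hit',move_l([*g,.049],feed=.1,max_force=12))
gripper_to(0,f_grip=90);s=observe();print(s['opening'],s['ft_force'].round(1),s['eef_pos'])
pull=P[0]-M[0]
if .028<pull<.054:
    t=g-R@[pull,0]
    print(move_l([*t,.049],feed=.04,max_force=50))
    s=observe();print(s['time_s'],s['opening'],s['ft_force'].round(1),s['eef_pos'],s['eef_pos'][:2]-g)
    w=grab('wrist','w2');sd=grab('side','s2')
    cv2.imwrite('pics/s2c.png',cv2.resize(sd[0][190:290,190:350],(800,500),interpolation=2)[:,:,::-1])
E
```

```text
196 226 246 190 200
mark [-0.13252968 -0.07965851] pointer [-0.09790249 -0.07123705] pull 0.03462718618311199
hit False
0.01851632417359585 [-1.8  3.3  5.5] [ 0.49142157 -0.02559795  0.04959457]
False
14.6333 0.018424430451859656 [ 9.2  6.4 -5. ] [ 0.45946231 -0.02703303  0.04965531] [-0.03191717 -0.00050788]
```

View pics/w2.png

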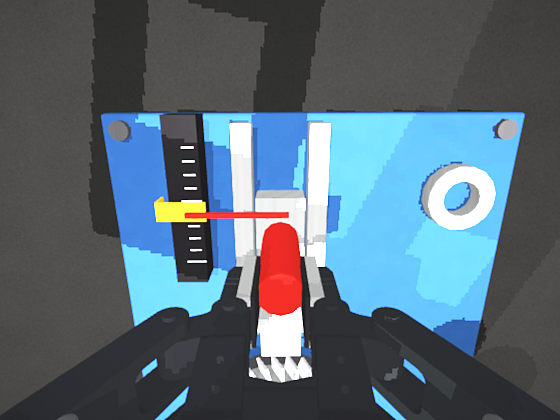

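View pics/s2c.png

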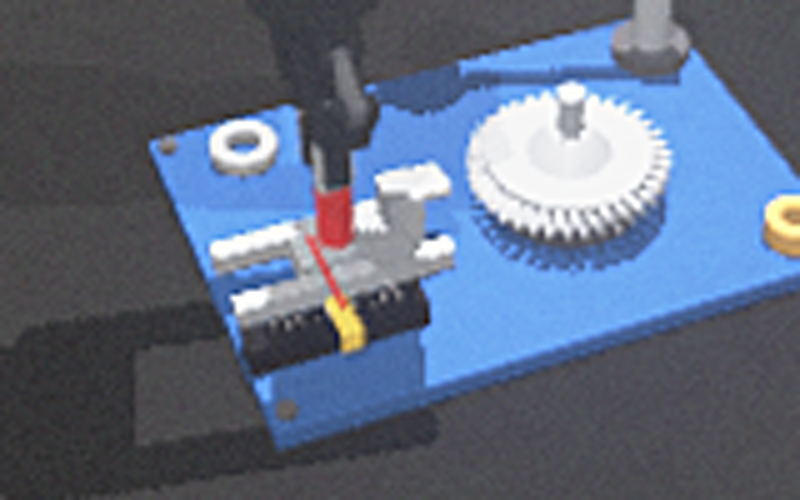

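The pointer tip at (187,215) is inside the yellow band, rows about 200–222, but roughly 2 mm short of the centre. The side crop agrees: pointer tip at (343,302) on the band. I'll quantify the offset and correct it.

```bash
cat > off.py <<'E'
from h import *
def off(name):
    im,d,K,T=grab('wrist',name)
    fx=lambda u,v,zz:(R.T@(ray(u,v,zz,K,T)[:2]-O))
    my=mask(im,20,38,100,60);my[:150]=0;my[300:]=0;my[:,:130]=0;my[:,230:]=0
    mr=mask(im,172,6);mr[:,:188]=0;mr[:,250:]=0;mr[:150]=0;mr[260:]=0
    v,u=np.nonzero(my);s=(u>180)&(u<204);
    lo,hi=v[s].min(),v[s].max();vr,ur=np.nonzero(mr)
    print('mark rows',lo,hi,'pointer rows',np.percentile(vr,[0,50,100]),'n',len(vr))
    M0,M1=fx(192,lo-.5,.035),fx(192,hi+.5,.035);P=fx(200,np.median(vr),.0365)
    print('mark x',M0[0],M1[0],'pointer',P[0]); return P[0]-(M0[0]+M1[0])/2
E
python3 - <<'E'
from off import *
o=off('w3');print('off',o)
s=observe();g=O+R@[-.085,-.02]
if abs(o)<.006:
    # previous commanded pull .0346; add offset
    t=g-R@[.0346+o,0]; move_l([*t,.049],feed=.02,max_force=50)
hold(.5);print('off now',off('w4'));s=observe();print(s['time_s'],s['opening'],s['ft_force'].round(1),s['eef_pos'])
im=cv2.imread('pics/w4.png');cv2.imwrite('pics/w4c.png',cv2.resize(im[150:290,130:330],(800,560),interpolation=0))
t=grab('top','top4')
E
```

```text
mark rows 201 221 pointer rows [212. 215. 218.] n 338
mark x -0.13856832947416256 -0.12530847899968783 pointer -0.12998474919508782
off 0.0019536550418373932
mark rows 204 224 pointer rows [212. 215. 218.] n 336
mark x -0.1385566929304255 -0.1252193481549274 pointer -0.13183468784904054
off now 5.333269363591575e-05
15.5833 0.018443796420039713 [ 9.3  6.3 -4.6] [ 0.45762794 -0.02712316  0.04964261]
```

View pics/w4c.png

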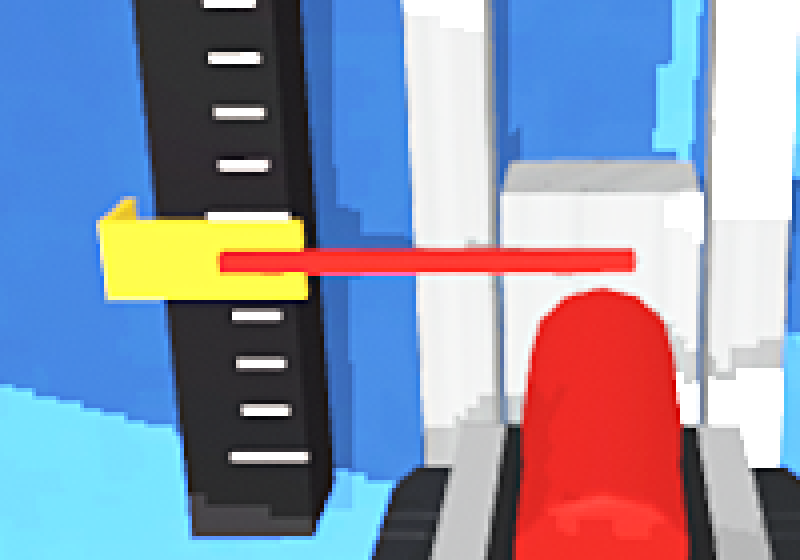

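View pics/top4.png

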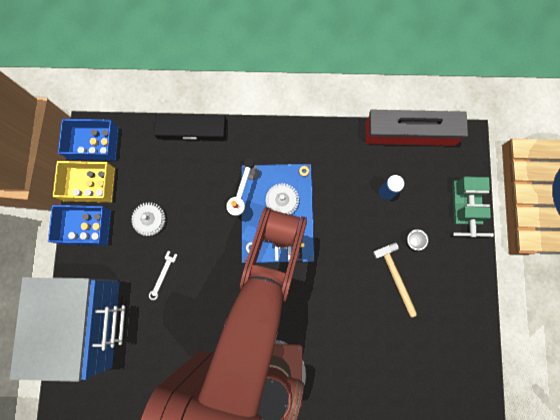

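The crop shows the pointer in the middle of the yellow band: row 260, band 220–298. The top view shows the lamp clear at (235,207) and the wheel, ring, collar and other things where they were.

```bash
python3 -c "
from plant import *
job_done(); s=observe(); print(s['time_s'],s['opening'],s['ft_force'],s['eef_pos'])"
```

```text
the job is handed in; nothing more can be done
the job is handed in; nothing more can be done
```

The lamp is aside, the clamp slide is held at the mark, and the job is handed in.

- **Lamp:** I swung it by its orange grip from about 0.23 to about 1.1 rad. The top view shows it clear of the wheel, and the force on the tool during the swing stayed under about 12 N.
- **Slide:** I pulled it out about 35 mm by its red grip, with a 90 N grip. The first pull stopped about 2 mm short of the mark's centre, so I corrected it.
- **Last checks before hand-in (about 15.6 s):**
  - The wrist camera put the pointer about 0.1 mm from the mark's centre, where 6 mm is allowed. My calibration is only good to about 2 mm.
  - The pull was steady at about 9 N, with the fingers closed on the grip.
  - The wheel, ring, collar and the things on the bench looked unmoved.

One measurement disagreed along the way: the first plate fit was thrown off by the scale strip, so I redid it from the plate's left edge before moving. No check failed after that. I tried to read the state after hand-in, but the interface was closed, so the last second itself was not checked.

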